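# Tamp the stone chunks level in their bin

## Robot

A 7-joint arm with a two-finger parallel gripper is mounted at the origin on the work surface. World frame = base frame: x ahead of the robot, y to its left, z up, the work surface at z = 0. Lengths are in mm, angles in rad, forces in N, time in s.
With the tool pointing down it reaches from about 425 to 975 mm from the base axis. Payload 16.7 kg.
Tool frame: the origin (TCP) lies midway between the tips of the shut fingers; the grasp point (between the pads) lies 19 mm behind it; z points along the fingers, y is the direction in which the jaws open and shut (so a half turn about z gives the same grasp; the last joint's range is limited). The gripper opens to 85 mm and grips with 20 to 120 N. Pads are 22 mm wide; open, the fingers measure 114 mm over their backs; the gripper's body (76 mm by 85 mm) begins 54 mm behind the grasp point. The pads swing forward as they close: fully open they stand 13 mm farther back than shut.
Start: joints at [-1.435, 0.426, 0.074, 1.606, -0.034, 1.111, -0.067], TCP at [189.658, 647.77, 231.302] pointing down, gripper open.
Joint ranges: [-2.85, 2.85], [-0.5, 2.14], [-1.23, 1.37], [0.21, 2.46], [-1.02, 4.16], [0.16, 2.05], [-2.73, 2.73]. Speed limits (rad/s): [1.89, 1.89, 2.39, 2.39, 3.01, 3.01, 3.01].

## Interface

Orientations are given as [roll, pitch, yaw] about the fixed x, y, z axes, in that order (R = Rz(yaw) Ry(pitch) Rx(roll)).
In Python, from plant import r gives the robot as it stands. The module is installed in compiled form; this text tells all that it offers.
- The arm moves only by the tool arm_command, never from a script. Its argument "moves" is text: rows parted by semicolons, each of 7 numbers parted by spaces: the turn, a rotation vector about the tool's x, y, z in degrees, then the shift along the tool's x, y, z in mm, then the closure, from 0 (fully open) to 1 (shut). In form: wx wy wz x y z claw; .... A call has 1 to 5 rows; each row is the pose to reach, as a shift and turn from the pose measured when the call began, along the tool's axes at that moment; what a row does not reach only later rows make up. A row lasts 1/8 s, in which the tool goes at most 62.5 mm and 10.7 degrees, less where a joint would pass 70% of its speed; a pose out of reach is approached as far as the arm can. A call with a gripper value outside its range is refused whole. The fingers move at their own pace and stop on an object; "newtons" is the grip in N (left out, the last holds). Time passes only in rows, so rows that repeat a pose let the fingers close. It gives the time, the measured TCP pose, the force and the opening at its end, in the units of the state.
- r.get_state(): the state, without advancing time (a new reading comes with each control period).
- r.grab_frame(name): name is "scene" or "side" or "wrist"; returns a dict with "pixels" (420x560x3 uint8, blue, green, red), "fx", "fy", "cx", "cy" (pixels), "view" (4x4, takes a point from world to camera coordinates). Camera axes: x right, y down, z forward; pixel columns grow to the right and rows downward; lengths in mm; the calibration is good to about 2 mm. The wrist camera is an equidistant fisheye: a pixel r from the principal point sees the ray r / f radians off the axis. A picture is of the moment at which its call begins. There is no depth.
- r.finish_job(): hands the job in, once; it reports no verdict.
The state is a dict: "clock": time; "q": joint angles; "qvel": joint speeds; "joint_efforts": joint torques, N m; "tcp_pos": TCP position; "tcp_rot": TCP orientation; "contact_force": force on the tool from outside, world axes, zero at the start; "ft_torque": the same for the moment, N m; "finger_gap": finger opening in mm.
Only numpy, scipy, OpenCV 4.12 (cv2) and the standard library are available. Lean on these libraries where they do the work, as an engineer would, in place of code of your own. Each camera call takes 0.05 s, during which the arm holds its last target.

## Task

Take the hand tamper from its mat and tamp the stone chunks in the white bin down until they all lie flat and level, the near end of the bin (towards the robot) first and then the far end, pressing firmly at each end for a moment with about 1.5 kg (15 N) and never with more than 4 kg (40 N), so the stones do not chip. Touch the stones only with the tamper's foot, leave all else on the bench alone, and finally stand the tamper upright on the middle of its mat again and let go.

Things in the scene. Friction and masses are not known exactly. Their poses are not given: they have to be found in the camera images.
- tamper: hand tamper, about 0.4 kg: a flat steel foot, 64 mm (its x) by 88 mm (its y), 10 mm thick in all, with an upright square-edged wooden handle in the middle, 34 mm (x) by 26 mm (y) wide, from the foot's top up to 130 mm above the foot's underside. Origin at the centre of the foot's underside, z up along the handle. It starts standing upright on the mat, turned up to 0.25 rad relative to it
- tamper_grip (a point): point on the tamper handle's axis, 105 mm above the foot's underside: a good height to grip it; axes as the tamper's
- bin: white open stone bin, fixed to the bench: outside 148 mm (its x) by 110 mm (y) by 78 mm high, walls 6 mm, so inside 136 by 98 mm; origin at the centre of its underside, on the bench. Its x axis points away from the robot within 0.4 rad: the near end is its -x end, the far end its +x end. It holds six stones, three side by side in either half, long axes along x, in any order across
- bin_rim (a point): middle of the bin's mouth, at rim height, 78 mm above the bench. Each half of the bin's bottom is lined with a fixed plywood board, each of its own varying thickness, top 62 to 71 mm below the rim; so, once all lie flat, the highest stone top at either end is 37 to 54 mm below the rim: feel how deep the tamper goes. The leaning stones resist with some 3 to 15 N before they slip; the flat level is hard
- mat: thin black rubber mat fixed to the bench, 115 mm (its x) by 135 mm (y) by 4 mm thick, beside the bin (left or right of it); origin at the centre of its underside
- mat_mid (a point): middle of the mat's upper surface, where the tamper belongs; axes as the mat's
- near1: In the near half of the bin, starts leaning: one end on the bin's bottom, the other end propped up against the near (-x) end wall, about 0.7 rad from level and 33 mm proud of the flat ones; a brown rough-sawn stone chunk, roughly a slab 55 to 60 mm long (its x axis), 28 mm wide (y) and 17 to 25 mm thick (z), no two alike, about 90 g; origin inside it, within 4 mm of its middle
- near2: In the near half of the bin, starts leaning: one end on the bin's bottom, the other end propped up against the near (-x) end wall, about 0.7 rad from level and 33 mm proud of the flat ones; a brown rough-sawn stone chunk, roughly a slab 55 to 60 mm long (its x axis), 28 mm wide (y) and 17 to 25 mm thick (z), no two alike, about 90 g; origin inside it, within 4 mm of its middle
- near3: In the near half of the bin, already lying flat; a brown rough-sawn stone chunk, roughly a slab 55 to 60 mm long (its x axis), 28 mm wide (y) and 17 to 25 mm thick (z), no two alike, about 90 g; origin inside it, within 4 mm of its middle
- far1: In the far half of the bin, starts leaning: one end on the bin's bottom, the other end propped up against the far (+x) end wall, about 0.7 rad from level and 33 mm proud of the flat ones; a brown rough-sawn stone chunk, roughly a slab 55 to 60 mm long (its x axis), 28 mm wide (y) and 17 to 25 mm thick (z), no two alike, about 90 g; origin inside it, within 4 mm of its middle
- far2: In the far half of the bin, already lying flat; a brown rough-sawn stone chunk, roughly a slab 55 to 60 mm long (its x axis), 28 mm wide (y) and 17 to 25 mm thick (z), no two alike, about 90 g; origin inside it, within 4 mm of its middle
- far3: In the far half of the bin, already lying flat; a brown rough-sawn stone chunk, roughly a slab 55 to 60 mm long (its x axis), 28 mm wide (y) and 17 to 25 mm thick (z), no two alike, about 90 g; origin inside it, within 4 mm of its middle
- offcut: bystander: a lone stone chunk 52 by 34 by 26 mm on the bench outside the bin; origin at its centre
- mug: bystander: white mug, 72 mm across, 85 mm high; origin at the centre of its underside
- jar: bystander: white jar with black cap, 64 mm across, 85 mm high; origin at the centre of its underside
- wrench: bystander: steel wrench 170 mm long lying on the bench
- brush: bystander: hand brush 190 mm long lying on the bench

How it is judged:
By the outcome, as a careful person would: the job done as asked, in the order asked, and still so for the second after the job is handed in, with the robot touching nothing.
It also fails if it takes over 64 s, if anything falls off the work surface, if the arm or the gripper's body presses on something with over 40 N, if the wrist force passes 120 N, or if a joint passes its speed limit or range.

## Working session

There is one attempt and no reset: what is moved stays moved. The work goes in short steps, Python scripts to look and compute and a tool call to move; the robot and the scene stay as the last step left them, time stands still between calls to the robot, and variables do not carry over. Pictures are saved under pics/ and viewed, and the job is handed in when it is done.

Besides the shell and the picture viewer there is one more tool, called after "Emit:" in YAML: its name, and indented under it one key for each argument. arm_command: Moves the arm, as the interface text tells. Its arguments: {"type":"object","properties":{"moves":{"type":"string"},"newtons":{"type":"number"}},"required":["moves"]}

```bash
mkdir -p pics; cat > h.py <<'E'
import numpy as np, cv2
from plant import r
def ray(f,u,v):
    V=np.array(f["view"]);R=V[:3,:3];t=V[:3,3]
    d=np.array([(u-f["cx"])/f["fx"],(v-f["cy"])/f["fy"],1.]);return -R.T@t,R.T@d
def onz(f,u,v,z):
    o,d=ray(f,u,v);return o+d*(z-o[2])/d[2]
def proj(f,p):
    V=np.array(f["view"]);c=V[:3,:3]@np.array(p)+V[:3,3]
    return f["fx"]*c[0]/c[2]+f["cx"],f["fy"]*c[1]/c[2]+f["cy"]
E
python3 - <<'E'
from h import *
import pickle
for n in ["scene","side","wrist"]:
    f=r.grab_frame(n);cv2.imwrite(f"pics/{n}0.png",f["pixels"]);pickle.dump(f,open(n+"0.pkl","wb"))
    V=np.array(f["view"]);print(n,f["fx"],f["cx"],f["cy"],(-V[:3,:3].T@V[:3,3]).round(),V[:3,:3].round(2).tolist())
print(r.get_state())
E
```

```text
scene 382.03355362715484 283.8985646257731 216.12688252989324 [1011. -208.  941.] [[0.38, 0.93, 0.01], [0.8, -0.32, -0.51], [-0.47, 0.2, -0.86]]
side 392.06102205496927 276.37951415105465 214.90648625242113 [ 285. -825.  642.] [[0.94, -0.34, -0.01], [-0.19, -0.49, -0.85], [0.28, 0.8, -0.53]]
wrist 325.19226210127806 278.10852235819607 206.5534621464007 [120. 668. 373.] [[0.28, 0.96, -0.0], [0.92, -0.27, 0.29], [0.27, -0.08, -0.96]]
{'clock': 0.15, 'q': array([-1.4354677 ,  0.42659661,  0.07387356,  1.60641212, -0.03409049,
        1.11081239, -0.06708565]), 'qvel': array([-2.20380956e-03, -3.19982099e-03,  1.15030875e-03, -2.84150537e-03,
        1.00147780e-03,  1.15742641e-03,  3.33944751e-05]), 'joint_efforts': array([ 4.53358240e-03, -9.50323749e+01,  3.76363546e+00, -4.63760769e+01,
        1.93058141e-02,  7.82443240e-03,  1.63834297e-04]), 'tcp_pos': array([189.61972349, 647.51069815, 230.78761071]), 'tcp_rot': array([-3.14062687e+00,  7.76316048e-05,  2.85673629e+00]), 'contact_force': array([-0.03628433,  0.00342023,  0.11765918]), 'ft_torque': array([0.03067505, 0.00844087, 0.01845449]), 'finger_gap': 85.55420146507937}
```

View pics/scene0.png

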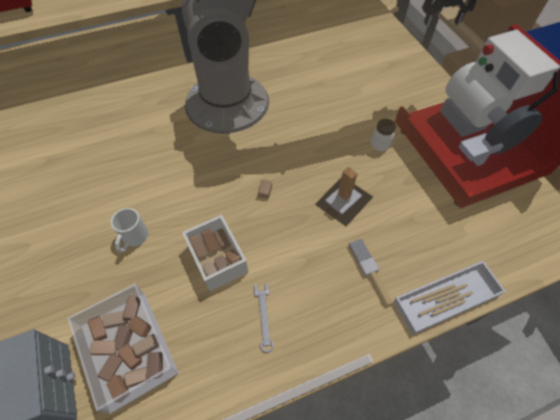

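View pics/side0.png

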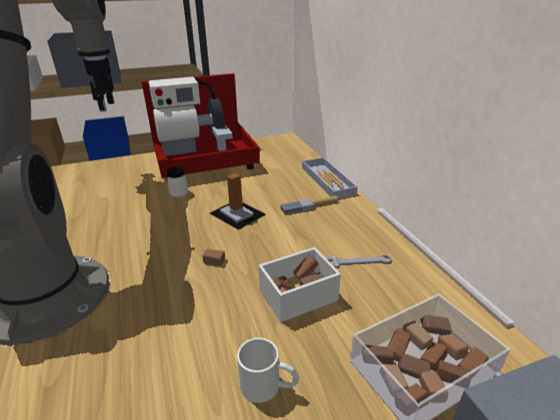

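View pics/wrist0.png

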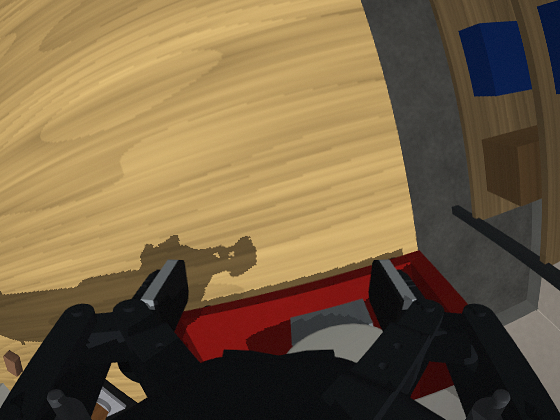

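The scene view shows the bin at about (215,252), the tamper on its mat at (345,195), the offcut at (265,188), the jar at (384,135), the mug at (128,228), the wrench at (263,318) and the brush at (370,270). Next I'll zoom in on the bin and the mat.

```bash
python3 - <<'E'
import pickle,cv2,numpy as np
f=pickle.load(open("scene0.pkl","rb"))["pixels"];g=pickle.load(open("side0.pkl","rb"))["pixels"]
z=lambda im,x,y:cv2.resize(im[y:y+75,x:x+100],(400,300),interpolation=cv2.INTER_CUBIC)
cv2.imwrite("pics/z0.png",np.vstack([np.hstack([z(f,165,215),z(f,295,155)]),np.hstack([z(g,250,245),z(g,190,165)])]))
E
```

```text
(no output)
```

View pics/z0.png

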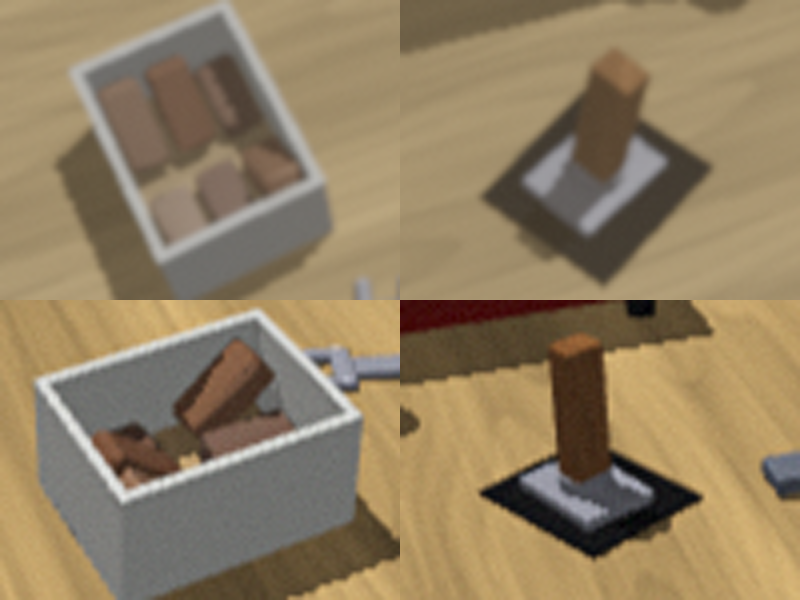

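```bash
python3 - <<'E'
import pickle
from h import *
s=pickle.load(open("scene0.pkl","rb"));d=pickle.load(open("side0.pkl","rb"))
def pick(f,ox,oy,px,py,L,z):
    return np.array([onz(f,ox+(x-px+.5)/4-.5,oy+(y-py+.5)/4-.5,z)[:2] for x,y in L])
def rep(n,P): 
    e=np.roll(P,-1,0)-P; print(n,P.round().tolist(),'mean',P.mean(0).round(1),'len',np.hypot(*e.T).round(),'ang',np.arctan2(e[:,1],e[:,0]).round(3))
rep('bin scene',pick(s,165,215,0,0,[(73,70),(228,3),(326,180),(160,262)],78))
rep('bin side',pick(d,250,245,0,300,[(37,381),(260,310),(361,413),(125,501)],78))
rep('mat scene',pick(s,295,155,400,0,[(482,197),(605,286),(712,166),(585,95)],4))
rep('mat side',pick(d,190,165,400,300,[(482,494),(595,557),(702,498)],4))
rep('foot scene',pick(s,295,155,400,0,[(523,180),(588,234),(668,158)],14))
rep('foot side',pick(d,190,165,400,300,[(519,482),(595,526),(653,490)],14))
rep('top scene',pick(s,295,155,400,0,[(613,47),(649,76),(628,98),(590,70)],134))
rep('top side',pick(d,190,165,400,300,[(552,347),(578,358),(603,345),(577,334)],134))
rep('jar/offcut/mug',np.array([onz(s,u,v,z)[:2] for u,v,z in[(384,128,85),(265,186,26),(128,220,85)]]))
E
```

```text
bin scene [[489.0, -267.0], [479.0, -160.0], [622.0, -143.0], [635.0, -252.0]] mean [ 556.4 -205.6] len [107. 144. 110. 147.] ang [ 1.667  0.121 -1.453 -3.04 ]
bin side [[476.0, -159.0], [622.0, -143.0], [634.0, -248.0], [489.0, -267.0]] mean [ 555.6 -204.4] len [146. 106. 146. 109.] ang [ 0.113 -1.453 -3.011  1.69 ]
mat scene [[498.0, 107.0], [598.0, 156.0], [537.0, 275.0], [445.0, 217.0]] mean [519.5 188.4] len [111. 133. 109. 123.] ang [ 0.458  2.041 -2.585 -1.118]
mat side [[436.0, 222.0], [496.0, 106.0], [594.0, 156.0]] mean [508.6 161.2] len [130. 110. 171.] ang [-1.098  0.465  2.743]
foot scene [[502.0, 137.0], [560.0, 160.0], [524.0, 243.0]] mean [528.7 179.9] len [ 63.  91. 109.] ang [ 0.375  1.978 -1.78 ]
foot side [[464.0, 213.0], [503.0, 131.0], [558.0, 165.0]] mean [508.4 169.5] len [ 90.  64. 105.] ang [-1.129  0.547  2.665]
top scene [[495.0, 193.0], [525.0, 204.0], [536.0, 183.0], [506.0, 170.0]] mean [515.6 187.4] len [32. 24. 32. 25.] ang [ 0.347 -1.102 -2.737  2.032]
top side [[495.0, 193.0], [508.0, 168.0], [531.0, 182.0], [517.0, 207.0]] mean [512.8 187.6] len [27. 26. 28. 27.] ang [-1.069  0.554  2.06  -2.572]
jar/offcut/mug [[375.0, 385.0], [399.0, -10.0], [406.0, -388.0]] mean [393.3  -4.5] len [396. 378. 774.] ang [-1.508 -1.554  1.611]
```

```bash
python3 - <<'E'
import pickle
from h import *
s=pickle.load(open("scene0.pkl","rb"));d=pickle.load(open("side0.pkl","rb"))
for u,v in[(402,113),(470,203),(558,178)]:print(onz(s,u,v,0).round())
for u,v in[(157,172),(258,152)]:print('side',onz(d,u,v,0).round())
# height at vertical above base corner back-left: panel top in side
for z in(150,250,350): print(z,onz(d,143,80,z).round(),onz(d,238,77,z).round(), onz(d,238,77,0).round())
print('tcp px',proj(d,[190,648,231]))
E
```

```text
[274. 535.   0.]
[664. 529.   0.]
[690. 834.   0.]
side [309. 594.   0.]
side [724. 638.   0.]
150 [ 342. 1461.  150.] [ 833. 1330.  150.] [1001. 1987.    0.]
250 [330. 996. 250.] [722. 892. 250.] [1001. 1987.    0.]
350 [319. 532. 350.] [611. 454. 350.] [1001. 1987.    0.]
tcp px (np.float64(109.07719313049483), np.float64(111.15579955092626))
```

```bash
cat >> h.py <<'E'
from scipy.spatial.transform import Rotation as Ro
def st():
    s=r.get_state();print('t',round(s['clock'],2),'p',s['tcp_pos'].round(1),'rpy',s['tcp_rot'].round(3),'F',s['contact_force'].round(1),'gap',round(s['finger_gap'],1),'M',s['ft_torque'].round(2));return s
def plan(W):
    s=st();R0=Ro.from_euler('xyz',s['tcp_rot'])
    for x,y,z,yaw in W:
        w=(R0.inv()*Ro.from_euler('xyz',[np.pi,0,yaw])).as_rotvec(degrees=True)
        d=R0.inv().apply(np.array([x,y,z])-s['tcp_pos']);print(w.round(1),d.round(1))
E
python3 -c "
from h import *
plan([(190,605,270,2.857),(192,555,300,2.857),(200,500,320,2.7),(230,450,320,2.55),(270,405,320,2.4)])"
```

```text
t 0.15 p [189.6 647.5 230.8] rpy [-3.141  0.     2.857] F [-0.   0.   0.1] gap 85.6 M [0.03 0.01 0.02]
[-0.1  0.  -0. ] [-12.3 -40.7 -39.2]
[-0.1  0.  -0. ] [-28.3 -88.2 -69.1]
[-0.1  0.   9. ] [ -51.4 -138.7  -89.1]
[-0.1  0.  17.6] [ -94.3 -178.3  -89. ]
[-0.1  0.  26.2] [-145.3 -210.2  -89. ]
```

Emit:
arm_command:
  moves: "0 0 0 -12 -41 -39 0; 0 0 0 -28 -88 -69 0; 0 0 9 -51 -139 -89 0; 0 0 17.5 -94 -178 -89 0; 0 0 26 -145 -210 -89 0"
  newtons: 60

```text
clock: 0.78
tcp_pos: [270.0, 403.7, 320.4]
tcp_rot: [-3.141, -0.0, 2.399]
contact_force: [1.7, 0.1, 0.2]
finger_gap: 85.8
```

```bash
python3 -c "
from h import *
plan([(315,365,320,2.3),(360,325,320,2.2),(405,285,320,2.1),(445,250,310,2.0),(480,220,300,1.97)])"
```

```text
t 0.78 p [270.  403.7 320.4] rpy [-3.141 -0.     2.399] F [1.7 0.1 0.2] gap 85.8 M [ 0.07 -0.05  0.02]
[-0.  -0.   5.7] [-59.3   1.9   0.4]
[-0.  -0.  11.4] [-119.5    2.9    0.3]
[-0.  -0.  17.2] [-179.7    3.8    0.3]
[-0.  -0.  22.9] [-232.9    5.1   10.3]
[-0.  -0.  24.6] [-278.9    6.6   20.3]
```

Emit:
arm_command:
  moves: "0 0 5.7 -59 2 0 0; 0 0 11.4 -119 3 0 0; 0 0 17.2 -180 4 0 0; 0 0 23 -233 5 10 0; 0 0 24.6 -279 7 20 0"

```text
clock: 1.4
tcp_pos: [481.5, 218.6, 300.2]
tcp_rot: [3.141, -0.0, 1.967]
contact_force: [-0.3, 1.2, -0.9]
finger_gap: 85.5
```

```bash
python3 -c "
from h import *
import pickle
st();f=r.grab_frame('wrist');cv2.imwrite('pics/w1.png',f['pixels']);pickle.dump(f,open('w1.pkl','wb'))"
```

```text
t 1.4 p [481.5 218.6 300.2] rpy [ 3.141 -0.     1.967] F [-0.3  1.2 -0.9] gap 85.5 M [0.01 0.05 0.03]
```

View pics/w1.png

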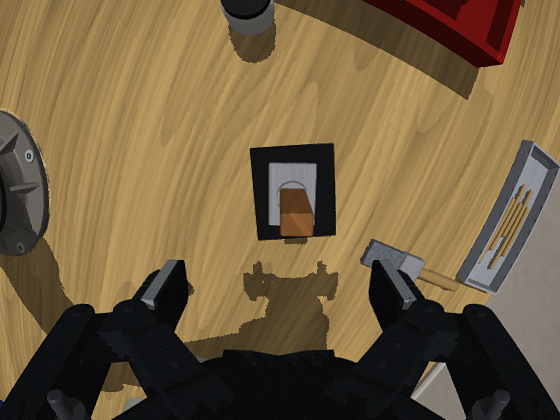

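```bash
python3 - <<'E'
import pickle,cv2
f=pickle.load(open("w1.pkl","rb"))["pixels"]
cv2.imwrite("pics/z1.png",cv2.resize(f[135:251,235:351],(696,600)[::1] and (580,580),interpolation=cv2.INTER_CUBIC))
E
```

```text
(no output)
```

View pics/z1.png

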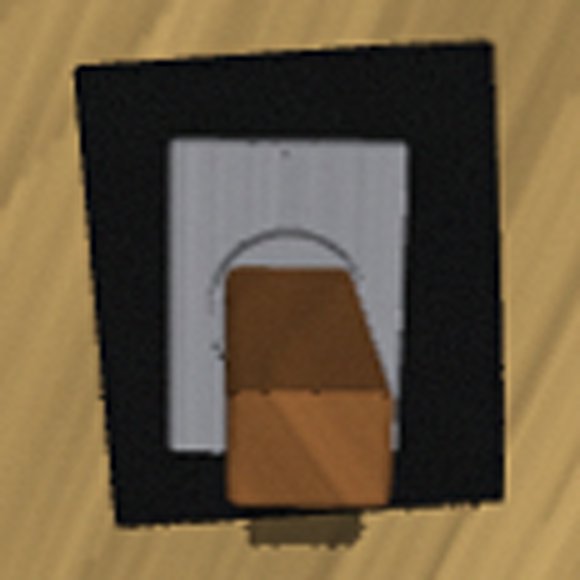

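Zoomed wrist view (5x, offset 235,135): the mat corners are at (77,67), (492,42), (503,500) and (118,525), the foot at (168,141), (408,143) and (169,451), and the handle top at (229,390), (390,390), (389,505) and (230,505).

```bash
cat >> h.py <<'E'
def wonz(f,u,v,z):
    V=np.array(f["view"]);R=V[:3,:3];o=-R.T@V[:3,3]
    x,y=(u-f["cx"])/f["fx"],(v-f["cy"])/f["fy"];th=np.hypot(x,y)
    d=R.T@np.array([np.sin(th)*x/th,np.sin(th)*y/th,np.cos(th)]);return (o+d*(z-o[2])/d[2])
def wpick(f,ox,oy,k,L,z): return np.array([wonz(f,ox+(x+.5)/k-.5,oy+(y+.5)/k-.5,z)[:2] for x,y in L])
def rep(n,P): 
    e=np.roll(P,-1,0)-P; print(n,P.round(1).tolist(),'mean',P.mean(0).round(1),'len',np.hypot(*e.T).round(1),'ang',np.arctan2(e[:,1],e[:,0]).round(3))
E
python3 - <<'E'
import pickle
from h import *
f=pickle.load(open("w1.pkl","rb"))
rep('mat',wpick(f,235,135,5,[(77,67),(492,42),(503,500),(118,525)],4))
rep('foot',wpick(f,235,135,5,[(168,141),(408,143),(400,451),(169,451)],14))
rep('top',wpick(f,235,135,5,[(229,390),(390,390),(389,505),(230,505)],134))
E
```

```text
mat [[437.4, 226.6], [538.5, 276.8], [598.0, 157.5], [496.9, 107.3]] mean [517.7 192. ] len [112.9 133.3 112.9 133.3] ang [ 0.461 -1.108 -2.681  2.033]
foot [[467.6, 218.6], [526.9, 243.0], [560.9, 162.7], [500.9, 137.8]] mean [514.1 190.5] len [64.1 87.2 64.9 87.4] ang [ 0.39  -1.171 -2.748  1.961]
top [[493.8, 195.7], [523.5, 208.0], [533.7, 185.5], [503.5, 173.0]] mean [513.6 190.6] len [32.2 24.7 32.6 24.6] ang [ 0.394 -1.15  -2.751  1.976]
```

Emit:
arm_command:
  moves: "0 0 0 -38.5 18.8 20 0; 0 0 0 -38.5 18.8 70 0; 0 0 0 -38.5 18.8 125 0; 0 0 0 -38.5 18.8 175 0; 0 0 0 -38.5 18.8 210 0"

```text
clock: 2.08
tcp_pos: [516.0, 185.0, 86.9]
tcp_rot: [-3.14, 0.002, 1.962]
contact_force: [-0.6, 0.7, -0.4]
finger_gap: 85.4
```

```bash
python3 -c "
from h import *
import pickle
st();f=r.grab_frame('wrist');cv2.imwrite('pics/w2.png',f['pixels'])"
```

```text
t 2.08 p [516.  185.   86.9] rpy [-3.140e+00  2.000e-03  1.962e+00] F [-0.6  0.7 -0.4] gap 85.4 M [ 0.04 -0.04 -0.01]
```

View pics/w2.png

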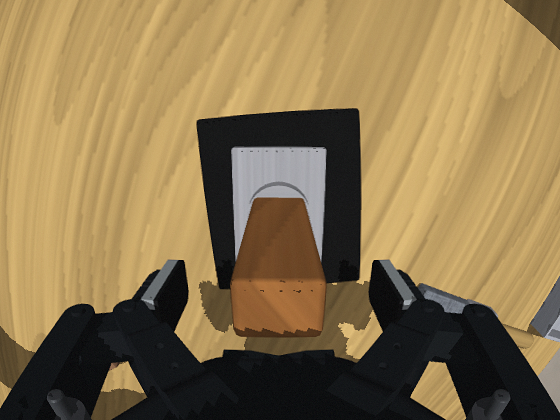

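The handle (top face about (232–325, 280–335)) stands centred between the pads, and I'll hold still to settle.

Emit:
arm_command:
  moves: "0 0 0 0 0 0 0; 0 0 0 0 0 0 0"

```text
clock: 2.38
tcp_pos: [514.7, 184.6, 84.6]
tcp_rot: [-3.137, 0.003, 1.963]
contact_force: [-0.6, 0.0, -0.2]
finger_gap: 85.3
```

```bash
python3 -c "
from h import *
plan([(513.7,190.3,90,1.964)])"
```

```text
t 2.38 p [514.7 184.6  84.6] rpy [-3.137e+00  3.000e-03  1.963e+00] F [-0.6  0.  -0.2] gap 85.3 M [-0.01  0.02 -0.02]
[-0.3  0.2 -0.1] [ 5.6  1.2 -5.4]
```

Emit:
arm_command:
  moves: "-0.3 0.2 0 6 1.2 -8 0; -0.3 0.2 0 6 1.2 -8 0; -0.3 0.2 0 6 1.2 -8 0"

```text
clock: 2.75
tcp_pos: [513.8, 191.0, 93.3]
tcp_rot: [3.14, -0.001, 1.963]
contact_force: [0.1, -0.9, -0.3]
finger_gap: 85.2
```

```bash
python3 -c "
from h import *
plan([(513.7,190.3,90,1.964)])"
```

```text
t 2.75 p [513.8 191.   93.3] rpy [ 3.140e+00 -1.000e-03  1.963e+00] F [ 0.1 -0.9 -0.3] gap 85.2 M [-0.02  0.06  0.  ]
[ 0.1 -0.1 -0.1] [-0.6 -0.4  3.3]
```

Emit:
arm_command:
  moves: "0 0 0 -0.5 0 3 0.3; 0 0 0 -0.5 0 3 1; 0 0 0 -0.5 0 3 1; 0 0 0 -0.5 0 3 1; 0 0 0 -0.5 0 3 1"
  newtons: 110

```text
clock: 3.38
tcp_pos: [514.1, 190.5, 90.4]
tcp_rot: [3.14, -0.001, 1.963]
contact_force: [-0.6, -1.5, 4.2]
finger_gap: 32.6
```

Emit:
arm_command:
  moves: "0 0 0 0 0 0 1; 0 0 0 0 0 0 1"

```text
clock: 3.62
tcp_pos: [514.2, 190.5, 90.4]
tcp_rot: [3.14, -0.001, 1.963]
contact_force: [0.0, -0.7, 3.5]
finger_gap: 32.6
```

```bash
python3 -c "
from h import *
plan([(513.7,190.3,90,1.964)])"
```

```text
t 3.62 p [514.2 190.5  90.4] rpy [ 3.140e+00 -1.000e-03  1.963e+00] F [ 0.  -0.7  3.5] gap 32.6 M [-0.16  0.23  0.02]
[ 0.1 -0.  -0.1] [ 0.  -0.5  0.4]
```

Emit:
arm_command:
  moves: "0 0 0 0 0 -10 1; 0 0 0 0 0 -50 1; 0 0 0 0 0 -110 1; 0 0 0 0 0 -160 1; 0 0 0 0 0 -200 1"

```text
clock: 4.25
tcp_pos: [513.8, 189.9, 292.9]
tcp_rot: [3.139, -0.001, 1.963]
contact_force: [0.9, 0.4, -4.5]
finger_gap: 33.3
```

```bash
python3 -c "
from h import *
plan([(514,150,290,1.9),(516,90,290,1.85),(520,30,290,1.8),(524,-30,290,1.75),(524,-85,290,1.69)])"
```

```text
t 4.25 p [513.8 189.9 292.9] rpy [ 3.139e+00 -1.000e-03  1.963e+00] F [ 0.9  0.4 -4.5] gap 33.3 M [ 0.08 -0.05  0.03]
[ 0.1 -0.1  3.6] [-37.  -15.1   2.8]
[ 0.1 -0.1  6.5] [-93.2 -36.1   2.7]
[ 0.1 -0.1  9.3] [-150.2  -55.3    2.6]
[ 0.1 -0.1 12.2] [-207.2  -74.6    2.4]
[ 0.1 -0.1 15.6] [-258.   -95.6    2.3]
```

Emit:
arm_command:
  moves: "0 0 3.6 -37 -15 3 1; 0 0 6.5 -93 -36 3 1; 0 0 9.3 -150 -55 3 1; 0 0 12.2 -207 -75 3 1; 0 0 15.6 -258 -96 3 1"

```text
clock: 4.88
tcp_pos: [522.4, -88.2, 289.1]
tcp_rot: [3.14, -0.002, 1.686]
contact_force: [2.5, -0.4, -4.1]
finger_gap: 33.0
```

Emit:
arm_command:
  moves: "0 0 0 0 0 0 1; 0 0 0 0 0 0 1; 0 0 0 0 0 0 1"

```text
clock: 5.25
tcp_pos: [522.2, -87.2, 288.8]
tcp_rot: [3.14, -0.002, 1.688]
contact_force: [-0.5, 1.1, -3.7]
finger_gap: 32.8
```

```bash
python3 -c "
from h import *
import pickle
st();f=r.grab_frame('wrist');cv2.imwrite('pics/w3.png',f['pixels']);pickle.dump(f,open('w3.pkl','wb'))"
```

```text
t 5.25 p [522.2 -87.2 288.8] rpy [ 3.140e+00 -2.000e-03  1.688e+00] F [-0.5  1.1 -3.7] gap 32.8 M [0.09 0.04 0.05]
```

View pics/w3.png

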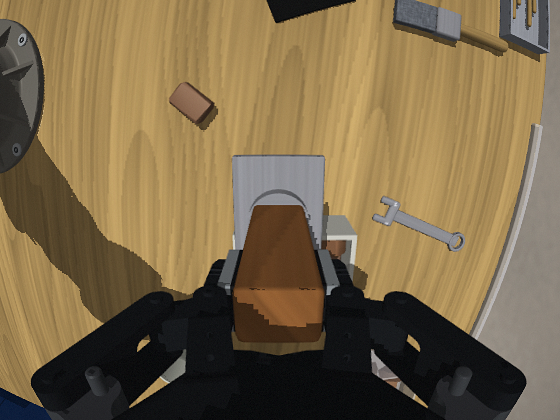

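The foot hides the bin in this view (only its far corner shows at (340,235)). I'll pass high over to its other side so that the wrist camera can look back at it.

```bash
python3 -c "
from h import *
plan([(530,-140,300,1.69),(540,-200,315,1.69),(550,-255,320,1.69),(562,-310,320,1.69),(574,-354,320,1.69)])"
```

```text
t 5.3 p [522.3 -87.2 288.8] rpy [ 3.140e+00 -2.000e-03  1.688e+00] F [ 0.7 -0.3 -2.9] gap 32.6 M [ 0.03 -0.03 -0.03]
[ 0.1 -0.1 -0.1] [-53.3   1.4 -11.3]
[ 0.1 -0.1 -0.1] [-114.1    4.4  -26.4]
[ 0.1 -0.1 -0.1] [-169.8    7.9  -31.6]
[ 0.1 -0.1 -0.1] [-225.9   13.4  -31.7]
[ 0.1 -0.1 -0.1] [-271.    20.1  -31.8]
```

Emit:
arm_command:
  moves: "0 0 0 -53 1 -11 1; 0 0 0 -114 4 -26 1; 0 0 0 -170 8 -32 1; 0 0 0 -226 13 -32 1; 0 0 0 -271 20 -32 1"

```text
clock: 5.92
tcp_pos: [574.5, -355.2, 319.9]
tcp_rot: [3.141, -0.002, 1.689]
contact_force: [0.6, 0.3, -2.5]
finger_gap: 32.7
```

Emit:
arm_command:
  moves: "0 0 0 0 0 0 1; 0 0 0 0 0 0 1; 0 0 0 0 0 0 1"

```text
clock: 6.3
tcp_pos: [575.0, -353.6, 319.9]
tcp_rot: [3.14, -0.003, 1.691]
contact_force: [0.3, 0.5, -3.4]
finger_gap: 32.6
```

```bash
python3 -c "
from h import *
import pickle
st();f=r.grab_frame('wrist');cv2.imwrite('pics/w4.png',f['pixels']);pickle.dump(f,open('w4.pkl','wb'))"
```

```text
t 6.3 p [ 575.  -353.6  319.9] rpy [ 3.140e+00 -3.000e-03  1.691e+00] F [ 0.3  0.5 -3.4] gap 32.6 M [-0.    0.04 -0.06]
```

View pics/w4.png

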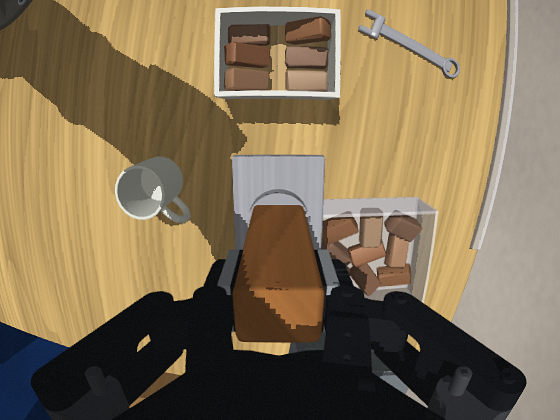

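The wrist view shows the bin clearly at (215–340, 8–97), with the mug at (150,190). I'll zoom in on the bin and on the foot.

```bash
python3 - <<'E'
import pickle,cv2
f=pickle.load(open("w4.pkl","rb"))["pixels"]
cv2.imwrite("pics/z4.png",cv2.resize(f[0:110,205:355],(750,550),interpolation=cv2.INTER_CUBIC))
E
```

```text
(no output)
```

View pics/z4.png

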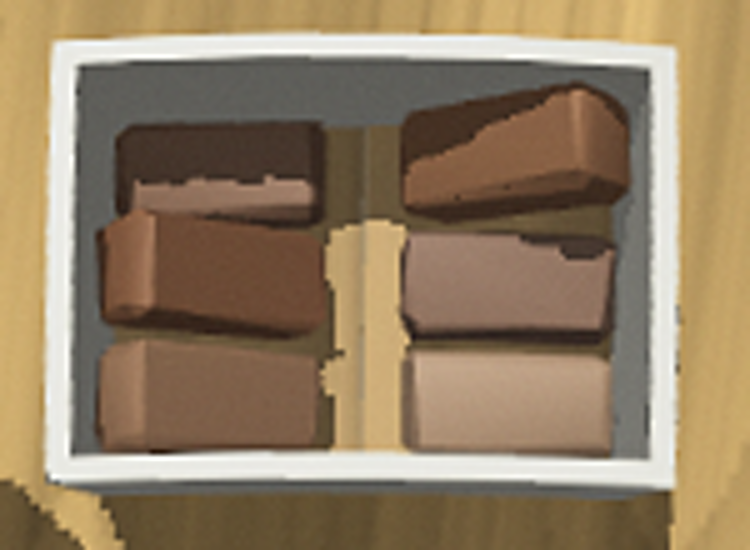

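```bash
python3 - <<'E'
import pickle
from h import *
f=pickle.load(open("w4.pkl","rb"))
rep('outer',wpick(f,205,0,5,[(54,41),(677,47),(673,487),(48,483)],78))
rep('inner',wpick(f,205,0,5,[(79,66),(650,69),(650,462),(73,457)],78))
z=319.9-86.4+10
rep('foot',np.array([wonz(f,u,v,z)[:2] for u,v in[(232.5,155.5),(324,155.5)]]))
c,s=np.cos(.121),np.sin(.121)
yaw=1.691-np.pi/2
R=np.array([[np.cos(yaw),-np.sin(yaw)],[np.sin(yaw),np.cos(yaw)]])
print('foot expected',(np.array([575,-353.6])+(R@np.array([[-32,44],[32,44]]).T).T).round(1))
E
```

```text
outer [[477.5, -159.4], [624.3, -143.3], [635.8, -252.7], [489.8, -269.1]] mean [ 556.9 -206.1] len [147.7 109.9 146.9 110.4] ang [ 0.109 -1.466 -3.03   1.683]
inner [[484.4, -165.7], [618.5, -150.4], [629.6, -247.6], [495.1, -262.4]] mean [ 556.9 -206.5] len [134.9  97.8 135.3  97.3] ang [ 0.113 -1.457 -3.032  1.681]
foot [[539.3, -313.8], [601.1, -306.4]] mean [ 570.2 -310.1] len [62.3 62.3] ang [ 0.119 -3.023]
foot expected [[ 538.  -313.8]
 [ 601.5 -306.1]]
```

```bash
python3 -c "
from h import *
plan([(560,-300,310,1.681),(540,-250,290,1.681),(524.1,-209.8,260,1.681),(524.1,-209.8,225,1.681),(524.1,-209.8,200,1.681)])"
```

```text
t 6.35 p [ 575.  -353.7  320. ] rpy [ 3.140e+00 -3.000e-03  1.691e+00] F [-0.2 -0.1 -3.8] gap 32.8 M [-0.01  0.06  0.01]
[ 0.1 -0.2  0.6] [55.  -8.5 10.2]
[ 0.1 -0.2  0.6] [107.  -22.3  30.3]
[ 0.1 -0.2  0.6] [148.8 -33.3  60.4]
[ 0.1 -0.2  0.6] [148.6 -33.4  95.4]
[ 0.1 -0.2  0.6] [148.6 -33.4 120.4]
```

Emit:
arm_command:
  moves: "0 -0.2 0.6 55 -8.5 10 1; 0 -0.2 0.6 107 -22 30 1; 0 -0.2 0.6 149 -33 60 1; 0 -0.2 0.6 149 -33 95 1; 0 -0.2 0.6 149 -33 120 1"
  newtons: 120

```text
clock: 6.98
tcp_pos: [524.4, -207.1, 199.7]
tcp_rot: [3.139, -0.001, 1.684]
contact_force: [0.1, -0.7, -3.3]
finger_gap: 32.6
```

Emit:
arm_command:
  moves: "0 0 0 0 0 0 1; 0 0 0 0 0 0 1; 0 0 0 0 0 0 1"

```text
clock: 7.35
tcp_pos: [525.0, -207.2, 200.9]
tcp_rot: [3.138, -0.001, 1.684]
contact_force: [-0.3, 1.4, -4.3]
finger_gap: 32.7
```

```bash
python3 -c "
from h import *
plan([(524.1,-209.8,190,1.681)])"
```

```text
t 7.35 p [ 525.  -207.2  200.9] rpy [ 3.138e+00 -1.000e-03  1.684e+00] F [-0.3  1.4 -4.3] gap 32.7 M [ 0.01 -0.06  0.01]
[ 0.2 -0.   0.2] [-2.4 -1.3 10.8]
```

Emit:
arm_command:
  moves: "0.2 0 0.2 -2.4 -1.3 11 1; 0.2 0 0.2 -2.4 -1.3 24 1; 0.2 0 0.2 -2.4 -1.3 28 1; 0.2 0 0.2 -2.4 -1.3 28 1; 0.2 0 0.2 -2.4 -1.3 28 1"

```text
clock: 7.98
tcp_pos: [524.2, -209.9, 173.0]
tcp_rot: [3.141, -0.0, 1.68]
contact_force: [0.0, 0.8, -3.1]
finger_gap: 32.8
```

```bash
python3 -c "
from h import *
import pickle
plan([(524.1,-209.8,165,1.681)])
F=[r.grab_frame(n) for n in('scene','side','wrist')]
z=lambda im,x,y:cv2.resize(im[y:y+75,x:x+100],(400,300),interpolation=cv2.INTER_CUBIC)
cv2.imwrite('pics/z5.png',np.vstack([np.hstack([z(F[0]['pixels'],165,205),z(F[1]['pixels'],250,235)]),cv2.resize(F[2]['pixels'][100:310,0:560],(800,300))]))
"
```

```text
t 7.97 p [ 524.2 -209.9  173. ] rpy [ 3.141 -0.     1.68 ] F [ 0.   0.8 -3.1] gap 32.8 M [-0.01  0.04 -0.03]
[ 0. -0. -0.] [ 0.1 -0.1  8. ]
```

View pics/z5.png

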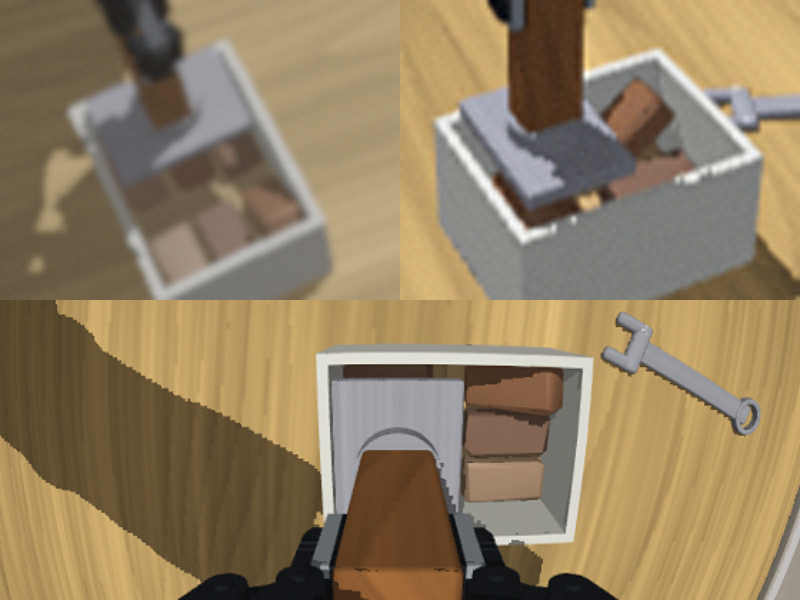

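The foot sits aligned over the near half, a few mm inside the walls. Now I'll descend slowly and watch the force.

Emit:
arm_command:
  moves: "0 0 0 0 0 4 1; 0 0 0 0 0 8 1; 0 0 0 0 0 11 1; 0 0 0 0 0 13 1; 0 0 0 0 0 14 1"

```text
clock: 8.75
tcp_pos: [524.2, -209.8, 158.9]
tcp_rot: [3.141, -0.0, 1.681]
contact_force: [0.0, 0.4, -4.0]
finger_gap: 32.7
```

Emit:
arm_command:
  moves: "0 0 0 0 0 2 1; 0 0 0 0 0 4 1; 0 0 0 0 0 5 1"

```text
clock: 9.12
tcp_pos: [524.2, -209.9, 153.9]
tcp_rot: [3.141, -0.001, 1.681]
contact_force: [-1.0, -0.3, -1.1]
finger_gap: 32.8
```

Emit:
arm_command:
  moves: "0 0 0 0 0 1.5 1; 0 0 0 0 0 3 1; 0 0 0 0 0 4 1"

```text
clock: 9.5
tcp_pos: [524.2, -209.8, 149.8]
tcp_rot: [3.141, -0.0, 1.681]
contact_force: [-1.3, -0.2, -1.6]
finger_gap: 33.1
```

Emit:
arm_command:
  moves: "0 0 0 0 0 1.5 1; 0 0 0 0 0 3 1; 0 0 0 0 0 4 1"

```text
clock: 9.88
tcp_pos: [524.2, -209.8, 145.6]
tcp_rot: [3.141, -0.001, 1.681]
contact_force: [-0.6, -0.2, -2.3]
finger_gap: 32.9
```

Emit:
arm_command:
  moves: "0 0 0 0 0 1.5 1; 0 0 0 0 0 3 1; 0 0 0 0 0 4 1"

```text
clock: 10.25
tcp_pos: [524.2, -209.8, 141.5]
tcp_rot: [3.141, -0.001, 1.681]
contact_force: [-0.5, -1.0, -3.5]
finger_gap: 33.0
```

Emit:
arm_command:
  moves: "0 0 0 0 0 1.5 1; 0 0 0 0 0 3 1; 0 0 0 0 0 4 1"

```text
clock: 10.62
tcp_pos: [524.1, -209.8, 137.4]
tcp_rot: [3.141, -0.001, 1.681]
contact_force: [-0.3, -0.5, -3.4]
finger_gap: 33.0
```

Emit:
arm_command:
  moves: "0 0 0 0 0 1.5 1; 0 0 0 0 0 3 1; 0 0 0 0 0 4 1"

```text
clock: 11.0
tcp_pos: [524.1, -209.8, 133.3]
tcp_rot: [3.141, -0.0, 1.681]
contact_force: [-0.3, -0.4, -3.2]
finger_gap: 32.6
```

Emit:
arm_command:
  moves: "0 0 0 0 0 1 1; 0 0 0 0 0 2 1; 0 0 0 0 0 2 1"

```text
clock: 11.38
tcp_pos: [524.1, -209.7, 131.2]
tcp_rot: [3.141, -0.001, 1.681]
contact_force: [0.4, 0.6, -4.1]
finger_gap: 32.6
```

Emit:
arm_command:
  moves: "0 0 0 0 0 1 1; 0 0 0 0 0 2 1; 0 0 0 0 0 3 1"

```text
clock: 11.75
tcp_pos: [524.1, -209.7, 128.1]
tcp_rot: [3.141, -0.001, 1.681]
contact_force: [-0.3, 0.5, -4.6]
finger_gap: 32.8
```

Emit:
arm_command:
  moves: "0 0 0 0 0 1 1; 0 0 0 0 0 2 1; 0 0 0 0 0 2 1"

```text
clock: 12.12
tcp_pos: [524.1, -209.7, 126.1]
tcp_rot: [3.142, -0.001, 1.681]
contact_force: [-0.2, -0.2, -3.5]
finger_gap: 32.4
```

Emit:
arm_command:
  moves: "0 0 0 0 0 1 1; 0 0 0 0 0 2 1; 0 0 0 0 0 2 1"

```text
clock: 12.5
tcp_pos: [524.1, -209.7, 124.0]
tcp_rot: [-3.142, -0.001, 1.681]
contact_force: [-0.3, -0.1, -3.6]
finger_gap: 32.8
```

Emit:
arm_command:
  moves: "0 0 0 0 0 1 1; 0 0 0 0 0 1.5 1; 0 0 0 0 0 1.5 1"

```text
clock: 12.88
tcp_pos: [524.0, -209.7, 122.4]
tcp_rot: [-3.141, -0.001, 1.681]
contact_force: [0.3, -0.1, -3.6]
finger_gap: 32.5
```

Emit:
arm_command:
  moves: "0 0 0 0 0 1 1; 0 0 0 0 0 1.5 1; 0 0 0 0 0 1.5 1"

```text
clock: 13.25
tcp_pos: [524.2, -209.9, 121.6]
tcp_rot: [3.141, -0.001, 1.68]
contact_force: [-3.7, 2.1, 10.4]
finger_gap: 32.5
```

Emit:
arm_command:
  moves: "0 0 0 0 0 1 1; 0 0 0 0 0 1.5 1; 0 0 0 0 0 1.5 1"

```text
clock: 13.62
tcp_pos: [524.3, -210.2, 121.5]
tcp_rot: [3.14, -0.002, 1.68]
contact_force: [-9.3, 4.1, 29.1]
finger_gap: 32.7
```

Hard level felt at TCP z 121.5 (foot 43 mm below the rim, 33 mm below first contact). The contact force reached about 33 N, so I'll ease off to about 15 N and hold.

Emit:
arm_command:
  moves: "0 0 0 0 0 0.6 1; 0 0 0 0 0 0.6 1"

```text
clock: 13.88
tcp_pos: [524.3, -210.3, 121.5]
tcp_rot: [3.14, -0.002, 1.68]
contact_force: [-4.9, 3.3, 12.3]
finger_gap: 33.0
```

Emit:
arm_command:
  moves: "0 0 0 0 0 0.6 1; 0 0 0 0 0 0.6 1; 0 0 0 0 0 0.6 1; 0 0 0 0 0 0.6 1; 0 0 0 0 0 0.6 1"

```text
clock: 14.5
tcp_pos: [524.2, -210.4, 121.6]
tcp_rot: [3.14, -0.003, 1.68]
contact_force: [-3.9, 2.7, 11.7]
finger_gap: 33.1
```

Emit:
arm_command:
  moves: "0 0 0 0 0 0.7 1; 0 0 0 0 0 0.7 1; 0 0 0 0 0 0.7 1; 0 0 0 0 0 0.7 1"

```text
clock: 15.0
tcp_pos: [524.3, -210.4, 121.6]
tcp_rot: [3.139, -0.003, 1.68]
contact_force: [-5.1, 3.1, 14.3]
finger_gap: 32.9
```

Emit:
arm_command:
  moves: "0 0 0 0 0 -4 1; 0 0 0 0 0 -15 1; 0 0 0 0 0 -30 1; 0 0 0 0 0 -45 1; 0 0 0 0 0 -60 1"

```text
clock: 15.62
tcp_pos: [524.3, -210.6, 182.9]
tcp_rot: [3.139, -0.003, 1.68]
contact_force: [0.7, 0.2, -4.1]
finger_gap: 32.4
```

Emit:
arm_command:
  moves: "0 0 0 0 0 -8 1; 0 0 0 0 0 -10 1; 0 0 0 0 0 -10 1"

```text
clock: 16.0
tcp_pos: [524.1, -210.5, 192.7]
tcp_rot: [3.139, -0.003, 1.68]
contact_force: [-0.8, -0.9, -3.6]
finger_gap: 33.0
```

```bash
python3 -c "
from h import *
plan([(589.7,-202.6,190,1.681)])
F=[r.grab_frame(n) for n in('scene','side','wrist')]
z=lambda im,x,y:cv2.resize(im[y:y+75,x:x+100],(400,300),interpolation=cv2.INTER_CUBIC)
cv2.imwrite('pics/z6.png',np.vstack([np.hstack([z(F[0]['pixels'],165,205),z(F[1]['pixels'],250,235)]),cv2.resize(F[2]['pixels'][100:310,0:560],(800,300))]))
"
```

```text
t 16.0 p [ 524.1 -210.5  192.7] rpy [ 3.139e+00 -3.000e-03  1.680e+00] F [-0.8 -0.9 -3.6] gap 33.0 M [0.02 0.07 0.04]
[ 0.2 -0.2 -0.1] [ 0.8 66.   2.9]
```

View pics/z6.png

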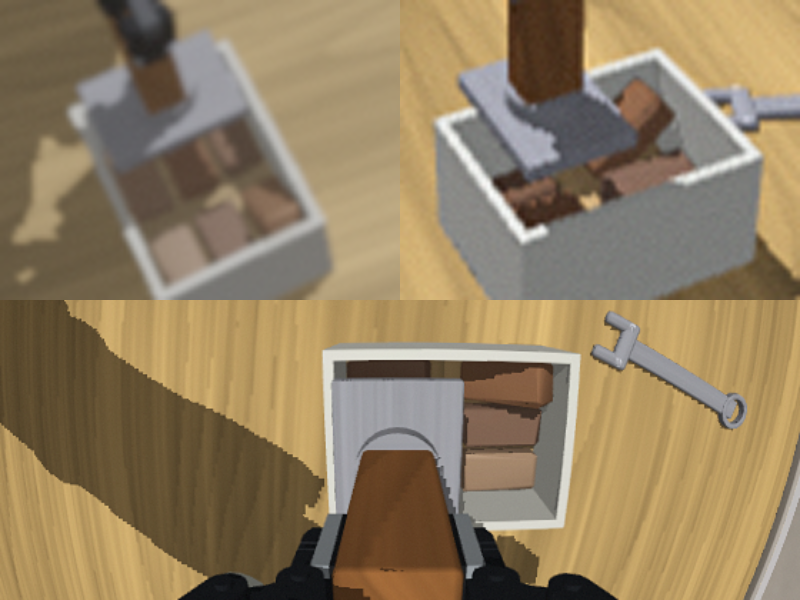

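The near stones look flat. I'll move over the far half and check the near end from there.

Emit:
arm_command:
  moves: "0.2 -0.2 0 0.8 30 -2 1; 0.2 -0.2 0 0.8 60 0 1; 0.2 -0.2 0 0.8 66 3 1; 0.2 -0.2 0 0.8 66 3 1; 0.2 -0.2 0 0.8 66 3 1"

```text
clock: 16.77
tcp_pos: [588.6, -203.1, 189.5]
tcp_rot: [-3.14, -0.0, 1.679]
contact_force: [-0.4, -0.9, -3.3]
finger_gap: 32.6
```

Emit:
arm_command:
  moves: "0 0 0 0 0 0 1; 0 0 0 0 0 0 1"

```text
clock: 17.02
tcp_pos: [588.3, -203.2, 189.7]
tcp_rot: [-3.14, -0.0, 1.678]
contact_force: [0.1, -1.1, -3.8]
finger_gap: 32.3
```

```bash
python3 -c "
from h import *
plan([(589.7,-202.6,173,1.681)])
F=[r.grab_frame(n) for n in('scene','side','wrist')]
z=lambda im,x,y:cv2.resize(im[y:y+75,x:x+100],(400,300),interpolation=cv2.INTER_CUBIC)
cv2.imwrite('pics/z7.png',np.vstack([np.hstack([z(F[0]['pixels'],165,205),z(F[1]['pixels'],250,235)]),cv2.resize(F[2]['pixels'][100:310,0:560],(800,300))]))
"
```

```text
t 17.02 p [ 588.3 -203.2  189.7] rpy [-3.14  -0.     1.678] F [ 0.1 -1.1 -3.8] gap 32.3 M [ 0.01 -0.01 -0.01]
[-0.1 -0.  -0.2] [ 0.5  1.5 16.7]
```

View pics/z7.png

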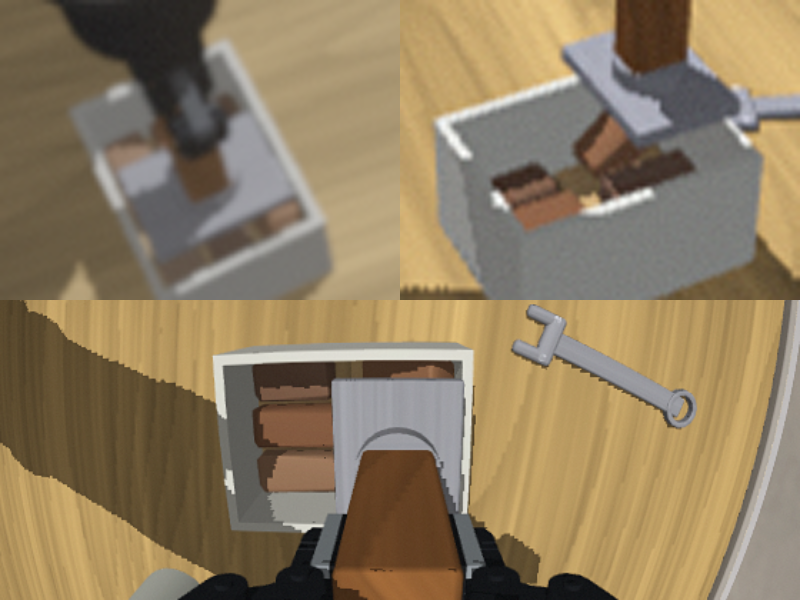

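The near three lie flat and parallel (wrist panel, left half, (255–335, 362–492)). I'll correct the position and descend on the far end.

Emit:
arm_command:
  moves: "0 0 -0.2 0.5 1.5 8 1; 0 0 -0.2 0.5 1.5 14 1; 0 0 -0.2 0.5 1.5 17 1; 0 0 -0.2 0.5 1.5 17 1"

```text
clock: 17.68
tcp_pos: [589.8, -202.4, 172.3]
tcp_rot: [-3.139, -0.0, 1.682]
contact_force: [-0.4, 0.6, -4.0]
finger_gap: 32.9
```

Emit:
arm_command:
  moves: "0 0 0 0 0 4 1; 0 0 0 0 0 8 1; 0 0 0 0 0 10 1; 0 0 0 0 0 12 1; 0 0 0 0 0 12 1"

```text
clock: 18.3
tcp_pos: [589.7, -202.4, 160.2]
tcp_rot: [-3.139, -0.0, 1.682]
contact_force: [0.4, 0.5, -3.6]
finger_gap: 32.8
```

Emit:
arm_command:
  moves: "0 0 0 0 0 1.5 1; 0 0 0 0 0 3 1; 0 0 0 0 0 4 1"

```text
clock: 18.68
tcp_pos: [590.1, -202.5, 156.4]
tcp_rot: [-3.14, -0.0, 1.682]
contact_force: [2.7, 0.6, -1.6]
finger_gap: 32.7
```

Emit:
arm_command:
  moves: "0 0 0 0 0 1.5 1; 0 0 0 0 0 3 1; 0 0 0 0 0 4 1"

```text
clock: 19.05
tcp_pos: [589.9, -202.4, 152.1]
tcp_rot: [-3.14, -0.0, 1.682]
contact_force: [0.2, -0.1, -3.6]
finger_gap: 32.8
```

Emit:
arm_command:
  moves: "0 0 0 0 0 1.5 1; 0 0 0 0 0 3 1; 0 0 0 0 0 4 1"

```text
clock: 19.42
tcp_pos: [589.8, -202.4, 147.9]
tcp_rot: [-3.139, -0.0, 1.682]
contact_force: [0.3, 0.3, -3.9]
finger_gap: 33.0
```

Emit:
arm_command:
  moves: "0 0 0 0 0 1.5 1; 0 0 0 0 0 3 1; 0 0 0 0 0 3 1"

```text
clock: 19.8
tcp_pos: [589.7, -202.4, 144.8]
tcp_rot: [-3.139, -0.0, 1.682]
contact_force: [1.1, 0.1, -3.5]
finger_gap: 32.6
```

Emit:
arm_command:
  moves: "0 0 0 0 0 1.5 1; 0 0 0 0 0 3 1; 0 0 0 0 0 4.5 1; 0 0 0 0 0 6 1; 0 0 0 0 0 6 1"

```text
clock: 20.42
tcp_pos: [589.7, -202.4, 138.7]
tcp_rot: [-3.139, -0.0, 1.682]
contact_force: [-0.1, -0.6, -3.6]
finger_gap: 32.9
```

Emit:
arm_command:
  moves: "0 0 0 0 0 1.5 1; 0 0 0 0 0 3 1; 0 0 0 0 0 4.5 1; 0 0 0 0 0 6 1; 0 0 0 0 0 6 1"

```text
clock: 21.05
tcp_pos: [589.5, -202.4, 132.5]
tcp_rot: [-3.139, -0.0, 1.682]
contact_force: [0.4, 0.3, -3.9]
finger_gap: 32.8
```

Emit:
arm_command:
  moves: "0 0 0 0 0 1 1; 0 0 0 0 0 2 1; 0 0 0 0 0 3 1; 0 0 0 0 0 3 1"

```text
clock: 21.55
tcp_pos: [589.5, -202.4, 129.4]
tcp_rot: [-3.139, -0.0, 1.682]
contact_force: [1.3, 0.2, -3.4]
finger_gap: 32.5
```

Emit:
arm_command:
  moves: "0 0 0 0 0 1 1; 0 0 0 0 0 1 1"

```text
clock: 21.8
tcp_pos: [589.5, -202.3, 128.4]
tcp_rot: [-3.138, -0.0, 1.682]
contact_force: [-0.8, 0.2, -3.1]
finger_gap: 32.7
```

Emit:
arm_command:
  moves: "0 0 0 0 0 1 1; 0 0 0 0 0 1 1"

```text
clock: 22.05
tcp_pos: [589.4, -202.3, 127.3]
tcp_rot: [-3.138, -0.0, 1.682]
contact_force: [0.2, 0.5, -3.6]
finger_gap: 32.8
```

Emit:
arm_command:
  moves: "0 0 0 0 0 1 1; 0 0 0 0 0 1 1"

```text
clock: 22.3
tcp_pos: [589.3, -202.3, 126.2]
tcp_rot: [-3.138, -0.0, 1.682]
contact_force: [0.1, 0.3, -4.6]
finger_gap: 32.5
```

Emit:
arm_command:
  moves: "0 0 0 0 0 1 1; 0 0 0 0 0 1 1"

```text
clock: 22.55
tcp_pos: [589.5, -202.4, 125.3]
tcp_rot: [-3.138, -0.0, 1.682]
contact_force: [-0.8, -0.2, -1.7]
finger_gap: 32.2
```

Emit:
arm_command:
  moves: "0 0 0 0 0 0.8 1; 0 0 0 0 0 0.8 1"

```text
clock: 22.8
tcp_pos: [589.6, -202.7, 125.1]
tcp_rot: [-3.139, -0.0, 1.682]
contact_force: [-3.3, -1.0, 7.8]
finger_gap: 32.8
```

Emit:
arm_command:
  moves: "0 0 0 0 0 0.7 1; 0 0 0 0 0 0.7 1"

```text
clock: 23.05
tcp_pos: [589.5, -202.9, 125.1]
tcp_rot: [-3.139, -0.001, 1.681]
contact_force: [-3.8, 0.4, 8.1]
finger_gap: 32.9
```

Hard level at the far end too, at TCP z 125.1 (foot 39 mm below the rim). I'll press a little more and hold.

Emit:
arm_command:
  moves: "0 0 0 0 0 0.85 1; 0 0 0 0 0 0.85 1; 0 0 0 0 0 0.85 1; 0 0 0 0 0 0.85 1; 0 0 0 0 0 0.85 1"

```text
clock: 23.68
tcp_pos: [589.6, -203.1, 125.0]
tcp_rot: [-3.14, -0.001, 1.681]
contact_force: [-5.6, 0.8, 11.9]
finger_gap: 32.9
```

Emit:
arm_command:
  moves: "0 0 0 0 0 0.8 1; 0 0 0 0 0 0.8 1; 0 0 0 0 0 0.8 1; 0 0 0 0 0 0.8 1; 0 0 0 0 0 0.8 1"

```text
clock: 24.3
tcp_pos: [589.6, -203.2, 125.0]
tcp_rot: [-3.14, -0.001, 1.681]
contact_force: [-5.9, 1.4, 11.8]
finger_gap: 32.6
```

Emit:
arm_command:
  moves: "0 0 0 0 0 -4 1; 0 0 0 0 0 -20 1; 0 0 0 0 0 -50 1; 0 0 0 0 0 -90 1; 0 0 0 0 0 -140 1"

```text
clock: 24.92
tcp_pos: [589.3, -203.4, 266.6]
tcp_rot: [-3.139, -0.001, 1.681]
contact_force: [1.2, 0.4, -2.4]
finger_gap: 32.7
```

```bash
python3 -c "
from h import *
plan([(586,-250,300,1.69),(580,-305,320,1.69),(574,-354,320,1.69)])"
```

```text
t 24.93 p [ 589.3 -203.4  266.6] rpy [-3.139e+00 -1.000e-03  1.681e+00] F [ 1.2  0.4 -2.4] gap 32.7 M [ 0.04 -0.11  0.02]
[-0.1 -0.1 -0.5] [-45.9  -8.4 -33.4]
[-0.1 -0.1 -0.5] [-99.9 -20.5 -53.5]
[-0.1 -0.1 -0.5] [-148.   -31.8  -53.5]
```

Emit:
arm_command:
  moves: "0 0 -0.5 -46 -8 -33 1; 0 0 -0.5 -100 -20 -53 1; 0 0 -0.5 -148 -32 -53 1; 0 0 -0.5 -148 -32 -53 1"

```text
clock: 25.42
tcp_pos: [571.4, -358.9, 320.8]
tcp_rot: [-3.139, 0.001, 1.683]
contact_force: [-0.1, 1.1, -3.6]
finger_gap: 32.9
```

```bash
python3 -c "
from h import *
import pickle
f=r.grab_frame('wrist');g=r.grab_frame('side')
cv2.imwrite('pics/z8.png',np.vstack([cv2.resize(f['pixels'][0:110,205:355],(409,300),interpolation=cv2.INTER_CUBIC),cv2.resize(g['pixels'][240:320,250:359],(409,300),interpolation=cv2.INTER_CUBIC)]))
pickle.dump(f,open('w8.pkl','wb'))
plan([(560,-300,320,1.69),(545,-245,320,1.7),(530,-190,320,1.71),(520,-130,310,1.76),(518,-70,300,1.8)])"
```

```text
t 25.52 p [ 573.4 -354.6  320. ] rpy [-3.139e+00 -1.000e-03  1.688e+00] F [ 0.6  0.5 -2.8] gap 32.7 M [ 0.04 -0.03  0.03]
[-0.1 -0.1 -0.1] [55.8 -6.9  0.1]
[-0.1 -0.1 -0.7] [112.2 -15.4   0.2]
[-0.1 -0.1 -1.3] [168.5 -23.9   0.3]
[-0.1 -0.1 -4.1] [229.3 -26.8  10.4]
[-0.1 -0.1 -6.4] [289.1 -21.7  20.4]
```

View pics/z8.png

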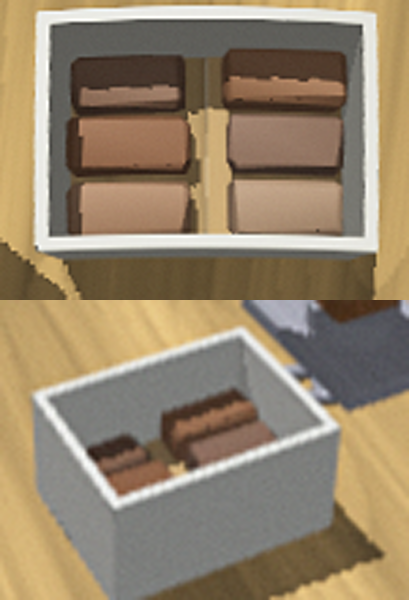

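All six stones lie flat and side by side in both views (wrist panel: near (68–190, 58–235), far (223–345, 50–235)). Now back to the mat.

Emit:
arm_command:
  moves: "0 0 0 56 -7 0 1; 0 0 -0.7 112 -15 0 1; 0 0 -1.3 168 -24 0 1; 0 0 -4 229 -27 10 1; 0 0 -6.4 289 -22 20 1"

```text
clock: 26.15
tcp_pos: [516.9, -67.1, 300.8]
tcp_rot: [-3.141, -0.003, 1.803]
contact_force: [2.5, 0.9, -3.7]
finger_gap: 32.7
```

```bash
python3 -c "
from h import *
plan([(518,-15,290,1.85),(518,45,280,1.9),(518,100,270,1.95),(518,150,260,2.0),(517.6,191.7,240,2.032)])"
```

```text
t 26.15 p [516.9 -67.1 300.8] rpy [-3.141e+00 -3.000e-03  1.803e+00] F [ 2.5  0.9 -3.7] gap 32.7 M [-0.06 -0.1  -0.04]
[-0.  -0.2 -2.7] [50.4 13.1 10.9]
[-0.  -0.2 -5.6] [108.8  26.9  21.1]
[-0.  -0.2 -8.4] [162.3  39.6  31.2]
[ -0.   -0.2 -11.3] [210.9  51.1  41.4]
[ -0.   -0.2 -13.1] [251.5  60.3  61.5]
```

Emit:
arm_command:
  moves: "0 -0.2 -2.7 50 13 11 1; 0 -0.2 -5.6 109 27 21 1; 0 -0.2 -8.4 162 40 31 1; 0 -0.2 -11.3 211 51 41 1; 0 -0.2 -13.1 251 60 62 1"

```text
clock: 26.78
tcp_pos: [516.9, 194.8, 240.1]
tcp_rot: [3.14, -0.0, 2.036]
contact_force: [0.9, -0.0, -3.8]
finger_gap: 32.7
```

Emit:
arm_command:
  moves: "0 0 0 0 0 0 1; 0 0 0 0 0 0 1"

```text
clock: 27.02
tcp_pos: [516.5, 195.3, 240.4]
tcp_rot: [3.14, -0.0, 2.038]
contact_force: [-0.1, -0.5, -3.5]
finger_gap: 32.7
```

```bash
python3 -c "
from h import *
plan([(517.6,191.7,100,2.032)])"
```

```text
t 27.02 p [516.5 195.3 240.4] rpy [ 3.14  -0.     2.038] F [-0.1 -0.5 -3.5] gap 32.7 M [ 0.    0.   -0.04]
[ 0.1 -0.   0.3] [ -3.8  -0.8 140.4]
```

Emit:
arm_command:
  moves: "0 0 0.3 -3.8 -0.8 40 1; 0 0 0.3 -3.8 -0.8 90 1; 0 0 0.3 -3.8 -0.8 120 1; 0 0 0.3 -3.8 -0.8 135 1; 0 0 0.3 -3.8 -0.8 140 1"

```text
clock: 27.65
tcp_pos: [518.0, 191.3, 100.7]
tcp_rot: [3.14, -0.0, 2.032]
contact_force: [-0.2, -0.2, -3.4]
finger_gap: 33.0
```

```bash
python3 -c "
from h import *
plan([(517.6,191.7,95,2.032)])
f=r.grab_frame('wrist');cv2.imwrite('pics/w9.png',f['pixels'])"
```

```text
t 27.65 p [518.  191.3 100.7] rpy [ 3.14  -0.     2.032] F [-0.2 -0.2 -3.4] gap 33.0 M [ 0.01 -0.03  0.01]
[ 0.1 -0.  -0. ] [ 0.5 -0.2  5.7]
```

View pics/w9.png

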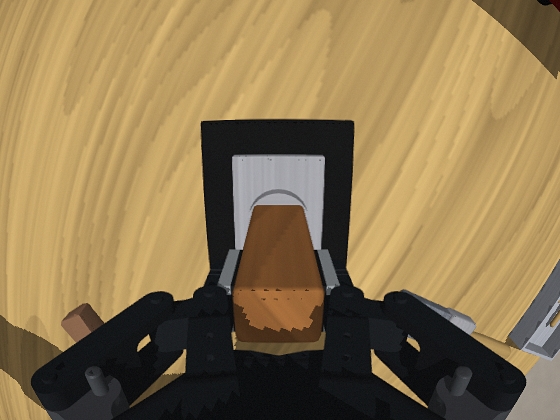

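The foot (232–324) sits squarely centred over the mat (202–354). I'll lower gently.

Emit:
arm_command:
  moves: "0 0 0 0.3 0 2 1; 0 0 0 0.3 0 4 1; 0 0 0 0.3 0 6 1; 0 0 0 0.3 0 8 1"

```text
clock: 28.2
tcp_pos: [518.0, 191.9, 92.7]
tcp_rot: [3.139, -0.0, 2.032]
contact_force: [1.0, 0.3, -3.8]
finger_gap: 32.6
```

Emit:
arm_command:
  moves: "0 0 0 0 0 1 1; 0 0 0 0 0 1 1"

```text
clock: 28.45
tcp_pos: [517.9, 191.8, 91.6]
tcp_rot: [3.139, -0.0, 2.032]
contact_force: [-0.0, -0.8, -4.8]
finger_gap: 32.7
```

Emit:
arm_command:
  moves: "0 0 0 0 0 1 1; 0 0 0 0 0 1 1"

```text
clock: 28.7
tcp_pos: [517.9, 191.8, 90.5]
tcp_rot: [3.139, -0.0, 2.032]
contact_force: [1.1, 0.0, -4.0]
finger_gap: 32.2
```

Emit:
arm_command:
  moves: "0 0 0 0 0 0.8 1; 0 0 0 0 0 0.8 1"

```text
clock: 28.95
tcp_pos: [518.1, 191.8, 90.4]
tcp_rot: [3.139, -0.001, 2.032]
contact_force: [-4.2, -0.9, 11.1]
finger_gap: 32.6
```

Emit:
arm_command:
  moves: "0 0 0 0 0 0.5 1; 0 0 0 0 0 0.5 1"

```text
clock: 29.2
tcp_pos: [518.1, 191.8, 90.4]
tcp_rot: [3.139, -0.001, 2.032]
contact_force: [-4.5, -1.0, 9.4]
finger_gap: 32.8
```

Standing on the mat (z 90.4, as when gripped). I'll ease off the load and open.

Emit:
arm_command:
  moves: "0 0 0 0 0 0.2 1; 0 0 0 0 0 0.2 0.6; 0 0 0 0 0 0 0.3; 0 0 0 0 0 0 0; 0 0 0 0 0 0 0"
  newtons: 30

```text
clock: 29.82
tcp_pos: [518.2, 191.9, 90.4]
tcp_rot: [3.139, -0.001, 2.032]
contact_force: [-1.1, 0.1, 0.2]
finger_gap: 84.7
```

Emit:
arm_command:
  moves: "0 0 0 0 0 0 0; 0 0 0 0 0 0 0; 0 0 0 0 0 0 0"

```text
clock: 30.2
tcp_pos: [518.2, 191.9, 90.4]
tcp_rot: [3.139, -0.001, 2.032]
contact_force: [0.8, -0.8, 0.6]
finger_gap: 85.7
```

Emit:
arm_command:
  moves: "0 0 0 0 0 -30 0; 0 0 0 0 0 -80 0; 0 0 0 0 0 -130 0; 0 0 0 0 0 -180 0; 0 0 0 20 0 -210 0"

```text
clock: 30.82
tcp_pos: [509.7, 208.3, 303.1]
tcp_rot: [3.136, -0.001, 2.029]
contact_force: [-0.1, 0.6, 0.3]
finger_gap: 85.3
```

Emit:
arm_command:
  moves: "0 0 0 20 0 0 0; 0 0 0 20 0 0 0; 0 0 0 20 0 0 0"

```text
clock: 31.2
tcp_pos: [500.9, 225.6, 302.8]
tcp_rot: [3.137, -0.001, 2.029]
contact_force: [1.3, -0.8, -0.5]
finger_gap: 85.5
```

```bash
python3 -c "
from h import *
import pickle
st()
F=[r.grab_frame(n) for n in('scene','side','wrist')]
pickle.dump(F,open('end.pkl','wb'))
cv2.imwrite('pics/e1.png',cv2.resize(F[2]['pixels'][120:270,200:350],(600,600),interpolation=cv2.INTER_CUBIC))
z=lambda im,x,y:cv2.resize(im[y:y+75,x:x+100],(400,300),interpolation=cv2.INTER_CUBIC)
s,d=F[0]['pixels'],F[1]['pixels']
cv2.imwrite('pics/e2.png',np.vstack([np.hstack([z(s,165,215),z(s,295,155)]),np.hstack([z(d,250,245),z(d,190,165)])]))"
```

```text
t 31.2 p [500.9 225.6 302.8] rpy [ 3.137e+00 -1.000e-03  2.029e+00] F [ 1.3 -0.8 -0.5] gap 85.5 M [0.01 0.   0.02]
```

View pics/e1.png

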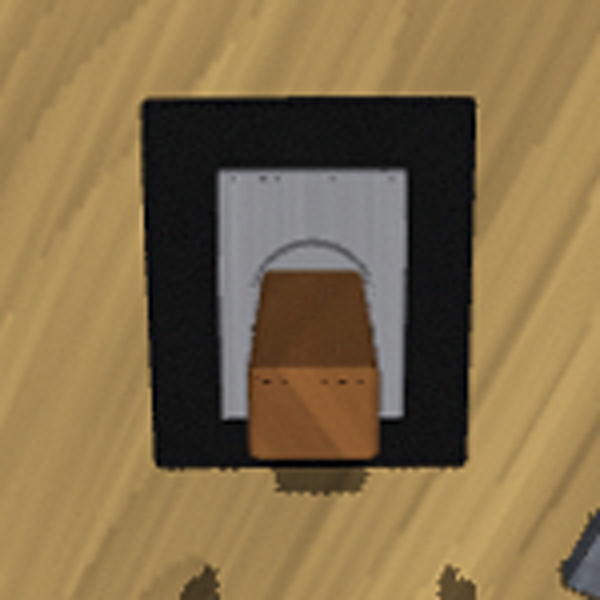

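View pics/e2.png

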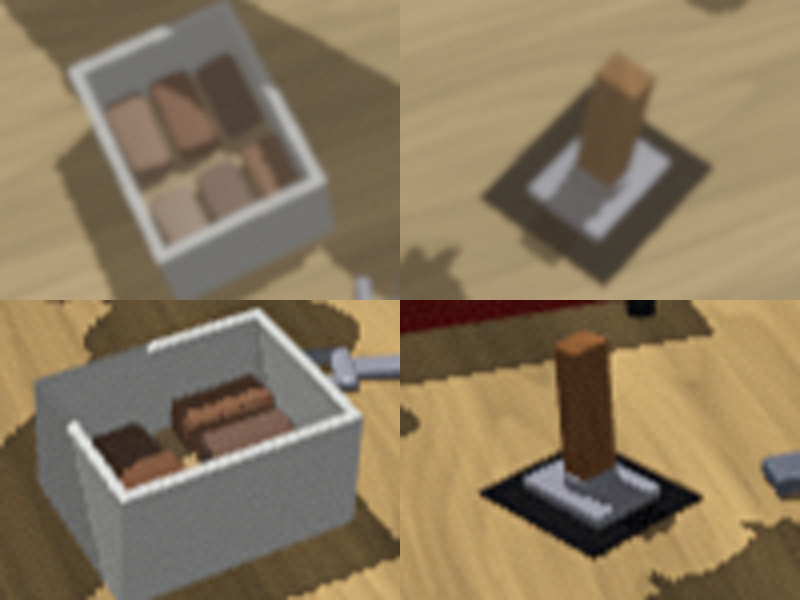

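The tamper stands square and centred on its mat, with even margins of about 70 px on both sides, and all the stones lie flat. Handing in.

```bash
python3 -c "
from h import *
import pickle
f=pickle.load(open('end.pkl','rb'))[2]
rep('mat',wpick(f,200,120,4,[(142,99),(475,98),(466,467),(156,468)],4))
rep('foot',wpick(f,200,120,4,[(217,170),(408,170),(403,418),(222,419)],14))
print(r.finish_job())"
```

```text
mat [[436.9, 226.9], [538.6, 277.0], [598.7, 156.8], [496.7, 106.6]] mean [517.7 191.8] len [113.4 134.4 113.7 134.3] ang [ 0.458 -1.108 -2.684  2.032]
foot [[470.6, 217.4], [528.0, 245.6], [566.7, 166.5], [509.5, 138.2]] mean [518.7 191.9] len [64.  88.  63.8 88.3] ang [ 0.455 -1.116 -2.681  2.028]
the job is handed in; nothing more can be done
None
```

The job is done and handed in at about 31 s. I tamped the near end first and then the far end, and the tamper is back standing upright on its mat, released.

| End | Foot stopped, below rim | Travel from first contact | Held at |
|---|---|---|---|
| Near | 43 mm | about 33 mm | 16–18 N for over 1 s |
| Far | 39 mm | about 31 mm | about 16 N for over 1 s |

- **Force:** on first meeting the hard level at the near end, the press briefly read about 33 N. That is above the 15 N aim but under the 40 N limit, and I eased it off straight away. The readings come only at the end of each move, so a short peak in between can't be ruled out.
- **Stones:** the last wrist, scene and side pictures show all six flat and parallel. One far stone stands a little higher, apparently because it is thicker. I judged this by eye and by the hard stop, not by measuring each stone.
- **Tamper:** measured within about 1 mm and 0.005 rad of the mat's middle and direction.
- **Bench:** the mat and bin were not shifted, and I saw no contact with anything else. I did not re-measure the mug, jar, brush, wrench or offcut at the end.

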